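# Drift the press board into line and drop in its bolt

### The job

The clear press board has swung several millimetres round its pivot bolt, so its free bolt hole no longer lines up with the hole in the bed below. Work the yellow-handled tapered drift down through both holes until its collar sits on the board, which levers the holes into line, then draw it out, stand it back in its own beech stand and drop the loose black-knobbed bolt through both holes until its flange sits flat on the board. Feel your way gently, because the board cracks if a tool is leaned on or forced sideways, move the board only with the drift and not with the gripper, and leave the file, the roller and the beech peg where they are.

Things in the scene. Friction and masses are not known exactly. Their poses are not given: they have to be found in the camera images.
- press: Paddle press fixed to the counter. Origin on the counter under the bed's middle; y from the free hole towards the pivot bolt (black knob at y = +115 mm), z up. Plywood bed 170 (x) by 280 (y) by 14 mm on two rails, top 70 mm above the counter, open space under the free hole. A 6.5 mm paddle blade lies on the bed, its handle sticking out to +x.
- board: Clear board 170 by 280 by 10 mm over bed and blade, top 86.5 mm above the counter. It turns level about the pivot bolt (origin on that axis, at the underside; the free hole is 230 mm away in -y of its frame). Friction holds it wherever it is left; moving it takes about 11 N sideways at the free hole. It starts swung 6 to 9 mm at the hole.
- board_hole (a point): Centre of the free hole in the board (14 mm, straight through, 25 mm brass ring round it), at the board's top face. The board's free end moves along the press's x axis.
- bed_hole (a point): Centre of the matching 14 mm hole through the bed (25 mm black ring round it), at the bed's top face, 16.5 mm below the board's top face. The bed never moves.
- drift: Steel drift 158 mm long, 0.2 kg. Origin at the tip, z up along it. Tip 4 mm across, widening evenly to 13.4 mm at 56 mm, then 13.4 mm up to the collar's underside at 72 mm; collar 26 mm across, 6 mm thick; round yellow handle 20 mm in diameter from 78 to 158 mm. Starts upright in a beech stand, collar on the rim. Wedging it down takes about 10 to 17 N.
- drift_collar (a point): Middle of the underside of the drift's collar, 72 mm above its tip.
- bolt: Press bolt 88 mm long, 0.09 kg. Origin at the shank's tip, z up along it. Steel shank 12 mm in diameter, its lowest 4 mm tapered to 7 mm, up to the flange's underside at 45 mm; flange 30 mm across, 5 mm thick; round black knob 26 mm in diameter from 50 to 88 mm. It starts upright in the other beech stand, flange on the rim.
- bolt_seat (a point): Middle of the underside of the bolt's flange, 45 mm above its tip.
- stand_a: Turned beech stand fixed to the counter, 54 mm in diameter (68 mm foot), 82 mm high, with an upright bore 17 mm wide right through. Origin on the counter on the bore's axis. The drift's stand.
- stand_b: The other turned beech stand, made alike: the bolt's stand.
- file: Brass edge file with a wooden handle, about 225 mm long and 20 mm high, lying on the counter along its x axis. Bystander.
- roller: Red plastic roller 110 mm wide and 44 mm in diameter with a black handle, lying on the counter. Bystander.
- beech_peg: Turned beech storage peg, 102 mm high, 48 mm foot, standing loose on the counter. Bystander.
Things that resemble listed ones, but are neither listed nor needed, are in the scene too. There is more than one size of the bolt; the one meant has the size given above.

How it is judged:
By the outcome, as a careful person would: the job done as asked, in the order asked, and still so for the second after the job is handed in, with the robot touching nothing.
It also fails if it takes over 72 s, if anything falls off the work surface, if the arm or the gripper's body presses on something with over 40 N, if the wrist force passes 120 N, or if a joint passes its speed limit or range.

### The arm

A 7-joint arm with a two-finger parallel gripper is mounted at the origin on the work surface. World frame = base frame: x ahead of the robot, y to its left, z up, the work surface at z = 0. Lengths are in m, angles in rad, forces in N, time in s.
With the tool pointing down it reaches from about 0.4 to 0.875 m from the base axis. Payload 19.3 kg.
Tool frame: the origin (TCP) lies at the very end of the fingers, on their centre line; the grasp point (between the pads) lies 19 mm behind it; z points along the fingers, y is the line along which they close (so a half turn about z gives the same grasp; the last joint's range is limited). The gripper opens to 85 mm and grips with 20 to 120 N. Pads are 22 mm wide; open, the fingers measure 114 mm over their backs; the gripper's body (76 mm by 85 mm) begins 54 mm behind the grasp point. The pads swing forward as they close: fully open they stand 13 mm farther back than shut.
Start: joints at [1.049, 0.521, -0.036, 1.599, 0.021, 1.021, -0.113], TCP at [0.273, -0.562, 0.231] pointing down, gripper open.
Joint ranges: [-2.91, 2.91], [-0.3, 2.13], [-1.5, 1.42], [0.17, 2.43], [-1.26, 4.41], [0.16, 1.93], [-2.52, 2.52]. Speed limits (rad/s): [1.89, 1.89, 2.39, 2.39, 3.01, 3.01, 3.01].

### API

Orientations are given as [roll, pitch, yaw] about the fixed x, y, z axes, in that order (R = Rz(yaw) Ry(pitch) Rx(roll)).
In Python, from workcell import bot gives the robot as it stands.
- The arm moves only by the tool jog_arm, never from a script. Its argument "motion" is a list of rows, each a list of 5 numbers: the shift along the tool's x, y, z scaled (see below), then the turn about the tool's z scaled (see below), then the opening, from 0 (shut) to 1 (fully open). A call has 1 to 12 rows; each row shifts and turns the commanded pose from where the row before left it, along the tool's axes as they then stand; what a row does not reach is not made up. The controller multiplies each number of a shift by 30 mm and each number of a turn by 0.08 rad. A row lasts 1/10 s, in which the tool goes at most 50 mm and 8.59 degrees, less where a joint would pass 70% of its speed; a pose out of reach is approached as far as the arm can. A call with a number of a shift or a turn outside -1 to 1 is refused whole. A call with a gripper value outside its range is refused whole. The fingers move at their own pace and stop on an object; "newtons" is the grip in N (left out, the last holds). Time passes only in rows, so rows that do not move let the fingers close. It gives the time, the measured TCP pose, the force, the opening and the grip force at its end, in the units of the state.
- bot.observe(): the state, without advancing time (a new reading comes with each control period).
- bot.grab_frame(name): name is "scene" or "top" or "wrist"; returns a dict with "pixels" (384x512x3 uint8, red, green, blue), "fovy" (degrees; the focal length in pixels is half the picture's height over the tangent of half this angle, whatever the lens; pixels are square), "cx", "cy" (the principal point, pixels), "k1" (the pictures are not rectified: a ray, as slopes to the right and down, at radius r is drawn at 1 + k1 r^2 times it, then the intrinsics apply), "rvec" (rotation vector, rad) and "tvec" (3), from world to camera coordinates, as OpenCV has them; the wrist camera has in their place "mount" (4x4, takes a point from camera to tool coordinates, whose origin is the TCP and whose axes are the flange's). Camera axes: x right, y down, z forward; pixel columns grow to the right and rows downward; lengths in m; the calibration is good to about 2 mm. A picture is of the moment at which its call begins: read the wrist's pose just before it. There is no depth.
- bot.job_done(): hands the job in; it is judged then, once.
The state is a dict: "clock": time; "qpos": joint angles; "qd": joint speeds; "joint_efforts": joint torques, N m; "position": TCP position; "tool_rot": TCP orientation; "force": force on the tool from outside, world axes, zero at the start; "moment": the same for the moment, N m; "grip_width": finger opening in m; "finger_force": force on a finger pad.
Only numpy, scipy, OpenCV 4.12 (cv2) and the standard library are available. Lean on these libraries where they do the work, as an engineer would, in place of code of your own. Each camera call takes 0.05 s, during which the arm holds its last target. There are 200 camera calls.

## Working session

There is one attempt and no reset: what is moved stays moved. The work goes in short steps, Python scripts to look and compute and a tool call to move; the robot and the scene stay as the last step left them, time stands still between calls to the robot, and variables do not carry over. Pictures are saved under pics/ and viewed, at most 13 in all, crops included, and the job is handed in when it is done.

Besides the shell and the picture viewer there is one more tool, called after "Emit:" in YAML: its name, and indented under it one key for each argument. jog_arm: Moves the arm, as the interface text tells. Shifts and turns lie within -1 to 1; 1 stands for 30 mm of shift or 0.08 rad of turn. Its arguments: {"type":"object","properties":{"motion":{"type":"array","items":{"type":"array","items":{"type":"number"}}},"newtons":{"type":"number"}},"required":["motion"]}

```bash
mkdir -p pics; ls
cat > h.py <<'E'
import numpy as np, cv2
from workcell import bot
from scipy.spatial.transform import Rotation as R
def grab(n):
    s=bot.observe(); f=bot.grab_frame(n); f['s']=s
    return f
def save(f,p,crop=None,scale=1):
    im=f['pixels'][:,:,::-1]
    if crop: x0,y0,x1,y1=crop; im=im[y0:y1,x0:x1]
    if scale!=1: im=cv2.resize(im,None,fx=scale,fy=scale,interpolation=cv2.INTER_CUBIC)
    cv2.imwrite(p,im)
def cam(f):
    "camera origin in world, R cam->world"
    if 'mount' in f:
        T=np.eye(4);T[:3,:3]=R.from_euler('xyz',f['s']['tool_rot']).as_matrix();T[:3,3]=f['s']['position']
        T=T@np.array(f['mount']); return T[:3,3],T[:3,:3]
    Rm=cv2.Rodrigues(np.array(f['rvec'],float))[0]; return -Rm.T@np.array(f['tvec']).ravel(),Rm.T
def K(f):
    fl=f['pixels'].shape[0]/2/np.tan(np.radians(f['fovy'])/2)
    return np.array([[fl,0,f['cx']],[0,fl,f['cy']],[0,0,1.]])
def ray(f,u,v):
    p=cv2.undistortPoints(np.array([[[u,v]]],float),K(f),np.array([f['k1'],0,0,0.]))[0,0]
    o,Rm=cam(f); d=Rm@np.array([p[0],p[1],1]); return o,d/np.linalg.norm(d)
def onz(f,u,v,z):
    o,d=ray(f,u,v); return o+d*(z-o[2])/d[2]
def proj(f,P):
    o,Rm=cam(f); p=Rm.T@(np.array(P)-o)
    return cv2.projectPoints(p.reshape(1,3),np.zeros(3),np.zeros(3),K(f),np.array([f['k1'],0,0,0.]))[0].ravel()
def tri(f1,p1,f2,p2):
    o1,d1=ray(f1,*p1);o2,d2=ray(f2,*p2)
    A=np.stack([d1,-d2],1);t=np.linalg.lstsq(A,o2-o1,rcond=None)[0]
    a=o1+d1*t[0];b=o2+d2*t[1]; return (a+b)/2,np.linalg.norm(a-b)
E
python3 - <<'E'
from h import *
import numpy as np
s=bot.observe();print({k:np.round(v,3) for k,v in s.items()})
a=grab('scene');b=grab('top')
for f in(a,b):print(np.round(cam(f)[0],3),f['fovy'],f['cx'],f['cy'],f['k1'])
im=np.vstack([a['pixels'],b['pixels']])[:,:,::-1]
save(a,'pics/s0.png',scale=1.5);save(b,'pics/t0.png',scale=1.5)
E
```

```text
pics
{'clock': np.float64(0.0), 'qpos': array([ 1.049,  0.522, -0.036,  1.6  ,  0.021,  1.021, -0.113]), 'qd': array([-0.   ,  0.001, -0.001,  0.   , -0.   ,  0.001,  0.   ]), 'joint_efforts': array([ 2.0000e-03, -9.2710e+01,  1.9810e+00, -3.6992e+01,  1.8000e-02,
        8.0000e-03,  0.0000e+00]), 'position': array([ 0.273, -0.562,  0.231]), 'tool_rot': array([-3.14 ,  0.   ,  0.452]), 'force': array([ 0.245, -0.246,  0.013]), 'moment': array([-0.025,  0.029, -0.035]), 'finger_force': np.float64(0.0), 'grip_width': np.float64(0.086)}
[ 1.442 -0.07   0.923] 42.8019523798405 257.6197511574529 185.35337650126016 0.05311562451555365
[ 0.453 -0.073  1.045] 55.102064192359286 257.3212238796589 193.5817780747541 0.02818487475930883
```

View pics/s0.png

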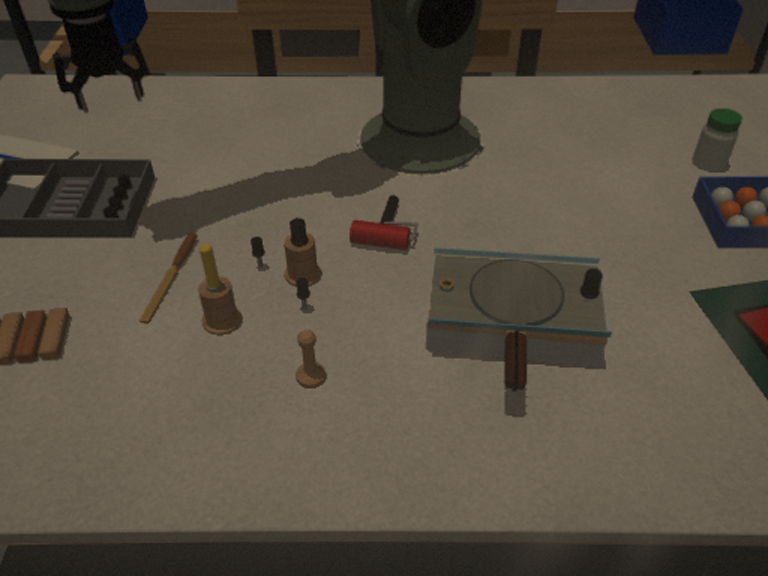

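View pics/t0.png

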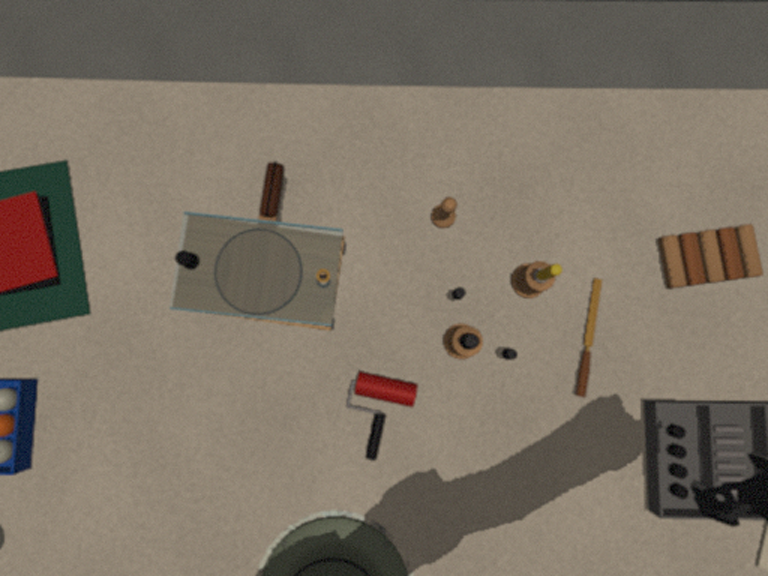

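The views (1.5x) show:
- **Drift:** in its stand, scene (209,268) / top (540,275).
- **Black-knobbed bolts:** one in a stand, scene (298,228) / top (468,342). Two loose on the counter, scene (257,248) and (303,290) / top (509,354) and (458,293).
- **Press:** brass hole at scene (447,285) / top (323,276), and pivot knob at scene (592,280) / top (187,260).

The bolt in the stand fits the description. I'll confirm it in a crop and measure.

Run:
```python
from h import *
a=grab('scene');b=grab('top')
def blobs(f,m,lo=15,tag=''):
    n,l,st,c=cv2.connectedComponentsWithStats(m.astype(np.uint8))
    for i in range(1,n):
        if st[i,4]>=lo: print(tag,st[i],np.round(c[i],1))
for f,t in((a,'scene'),(b,'top')):
    h=cv2.cvtColor(f['pixels'],cv2.COLOR_RGB2HSV)
    y=(h[...,0]>17)&(h[...,0]<33)&(h[...,1]>130)&(h[...,2]>60); blobs(f,y,8,t+' yel')
    k=(h[...,2]<48)
    roi=np.zeros_like(k); 
    if t=='top': roi[120:250,100:370]=1
    else: roi[130:220,150:420]=1
    blobs(f,k&roi,20,t+' blk')
# silhouettes
for uv,z,nm in (((557/1.5,269/1.5),.168,'drift'),((470/1.5,341/1.5),.125,'bolt'),((323/1.5,276/1.5),.0865,'hole'),((187/1.5,258/1.5),.13,'pivot'),((448/1.5,205/1.5),.102,'peg')):
    print(nm,np.round(onz(b,*uv,z),3))
for uv,z,nm in (((208/1.5,247/1.5),.168,'drift'),((298/1.5,221/1.5),.125,'bolt'),((447/1.5,285/1.5),.0865,'hole')):
    print(nm,np.round(onz(a,*uv,z),3))
c1=cv2.resize(a['pixels'][125:225,130:230],(400,400),interpolation=3);c2=cv2.resize(b['pixels'][150:250,280:380],(400,400),interpolation=3)
cv2.imwrite('pics/crop1.png',cv2.convertScaleAbs(np.hstack([c1,c2])[:,:,::-1],alpha=1.8))
```

```text
scene yel [133 163  13  29 217] [139.3 177. ]
scene yel [114 177   4   6  11] [115.3 179.5]
scene yel [ 99 202   4   6   9] [100.6 204.4]
scene blk [254 130  12  19 116] [259.8 139.3]
scene blk [194 146  12  18 170] [198.6 154.7]
scene blk [168 158   8  14  89] [171.3 164.5]
scene blk [387 179  14  20 203] [393.8 189. ]
scene blk [198 185   8  15  98] [201.3 192. ]
top yel [358 176  16  10 109] [366.1 181. ]
top yel [211 180   9   8  26] [214.9 183.1]
top yel [390 187  10  46 179] [394.5 208.9]
top blk [177 120   5  24  40] [179.1 131.7]
top blk [118 168  14  11 118] [124.8 172.8]
top blk [302 193   7   6  35] [304.8 195.6]
top blk [306 223  12   9  72] [311.3 226.8]
top blk [335 233   9   6  42] [338.7 235.5]
drift [ 0.571 -0.36   0.168]
bolt [ 0.455 -0.227  0.125]
hole [0.565 0.023 0.087]
pivot [0.587 0.244 0.13 ]
peg [ 0.69  -0.193  0.102]
drift [ 0.573 -0.352  0.168]
bolt [ 0.455 -0.226  0.125]
hole [0.573 0.026 0.087]
```

View pics/crop1.png

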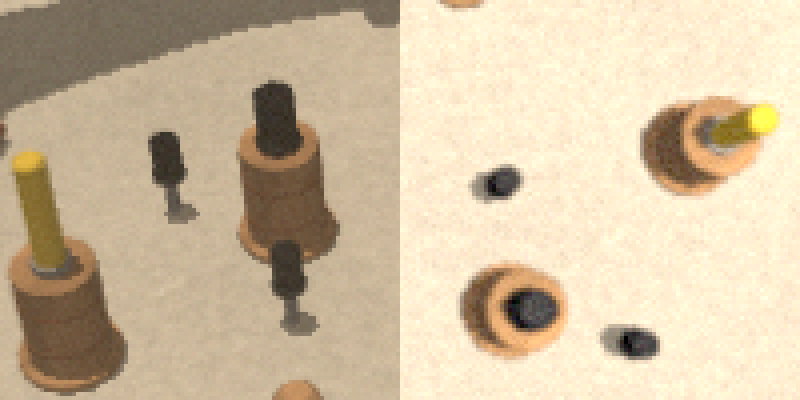

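The crop shows the stand bolt is clearly larger, with a 26 mm knob (crop left (273,118), right (532,310)). The two loose ones on the counter are a smaller size, so the stand bolt is the one. The top and scene fixes agree to within 1 cm, so I'm moving above the drift.

Emit:
jog_arm:
  motion:
    - [0.9, -0.15, 0, 0, 1]
    - [0.9, -0.15, 0, 0, 1]
    - [0.9, -0.15, 0, 0, 1]
    - [0.9, -0.15, 0, 0, 1]
    - [0.9, -0.15, 0, 0, 1]
    - [0.9, -0.15, 0, 0, 1]
    - [0.9, -0.15, 0, 0, 1]
    - [0.9, -0.15, 0, 0, 1]
    - [0.9, -0.15, 0, 0, 1]
    - [0.9, -0.15, 0, 0, 1]
    - [0, 0, 0, 0, 1]
    - [0, 0, 0, 0, 1]

```text
clock: 1.4
position: [0.4963, -0.4036, 0.231]
tool_rot: [-3.141, 0.0, 0.453]
force: [-0.8, -1.0, -0.0]
grip_width: 0.0855
finger_force: 0.0
```

Run:
```python
from h import *
f=grab('wrist');print(np.round(f['mount'],3),f['fovy'],f['cx'],f['cy'],f['k1']);print(f['s']['position'],f['s']['tool_rot'],np.round(f['s']['qpos'],2),f['s']['clock'])
save(f,'pics/w1.png')
h=cv2.cvtColor(f['pixels'],cv2.COLOR_RGB2HSV)
y=(h[...,0]>17)&(h[...,0]<33)&(h[...,1]>130)&(h[...,2]>60)
n,l,st,c=cv2.connectedComponentsWithStats(y.astype(np.uint8))
for i in range(1,n):
    if st[i,4]>40: print(st[i],c[i])
print(proj(f,[.572,-.356,.168]))
```

```text
[[ 0.001 -0.953 -0.304  0.078]
 [ 1.     0.001 -0.001 -0.   ]
 [ 0.001 -0.304  0.953 -0.143]
 [ 0.     0.     0.     1.   ]] 71.87890338220792 255.17984671597108 191.7016334588977 -0.03170566602029223
[ 0.49625058 -0.40358266  0.23098598] [-3.14116519e+00  3.56405485e-04  4.52791473e-01] [ 0.64  0.55 -0.07  1.56  0.04  1.04 -0.56] 1.4
[230  81  27  28 605] [243.58842975  94.48429752]
[ 274  138   67   81 1005] [306.86368159 176.98208955]
[242.7096012   91.51840428]
```

View pics/w1.png

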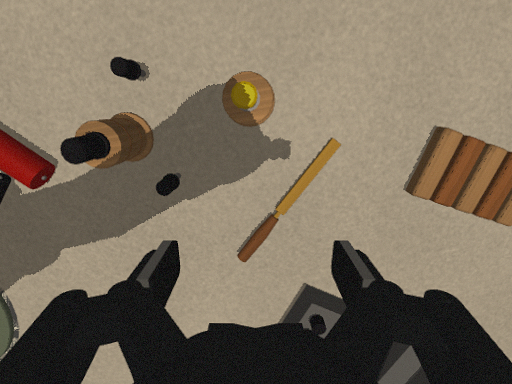

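The wrist view shows the drift handle end at (243,94) over its stand, and the bolt in its stand at (90,148). Next I compute fixes for both.

Run:
```python
from h import *
f=grab('wrist')
T,Rm=cam(f)
print('drift',onz(f,243.6,93.8,.168))
# stand rim via beech ring: contour ellipse
h=cv2.cvtColor(f['pixels'],cv2.COLOR_RGB2HSV)
m=((h[...,0]>5)&(h[...,0]<17)&(h[...,1]>90)).astype(np.uint8); m[:60]=0;m[135:]=0;m[:,:210]=0;m[:,285:]=0
c=max(cv2.findContours(m,0,2)[0],key=cv2.contourArea);(x,y),r=cv2.minEnclosingCircle(c);print(x,y,r,'rim',onz(f,x,y,.082), 'foot',onz(f,x,y,0.0))
s=f['s'];p=onz(f,243.6,93.8,.168)-s['position'];R_=R.from_euler('xyz',s['tool_rot']).as_matrix();print('tool delta mm',R_.T@p*1e3)
```

```text
drift [ 0.57025424 -0.35806928  0.168     ]
247.5 97.5 27.829938888549805 rim [ 0.57064625 -0.35827983  0.082     ] foot [ 0.57205118 -0.35496585  0.        ]
tool delta mm [87.3756035  -8.99124542 63.04033005]
```

Emit:
jog_arm:
  motion:
    - [0.9, -0.1, 0, 0, 1]
    - [0.9, -0.1, 0, 0, 1]
    - [0.9, -0.1, 0, 0, 1]
    - [0.21, 0, 0, 0, 1]
    - [0, 0, 0.7, 0, 1]
    - [0, 0, 0.7, 0, 1]
    - [0, 0, 0.7, 0, 1]
    - [0, 0, 0.7, 0, 1]
    - [0, 0, 0.7, 0, 1]
    - [0, 0, 0.7, 0, 1]
    - [0, 0, 0, 0, 1]
    - [0, 0, 0, 0, 1]

```text
clock: 2.7
position: [0.5702, -0.3586, 0.1058]
tool_rot: [3.142, 0.0, 0.451]
force: [0.6, 0.3, 0.7]
grip_width: 0.0854
finger_force: 0.0
```

Emit:
jog_arm:
  motion:
    - [0, 0, 0, 0, 0]
    - [0, 0, 0, 0, 0]
    - [0, 0, 0, 0, 0]
    - [0, 0, 0, 0, 0]
    - [0, 0, 0, 0, 0]
    - [0, 0, 0, 0, 0]
    - [0, 0, 0, 0, 0]
    - [0, 0, 0, 0, 0]
  newtons: 60

```text
clock: 3.5
position: [0.5709, -0.3579, 0.1058]
tool_rot: [3.141, -0.0, 0.452]
force: [0.2, 0.5, 6.0]
grip_width: 0.0186
finger_force: 58.5
```

Emit:
jog_arm:
  motion:
    - [0, 0, -0.2, 0, 0]
    - [0, 0, -0.5, 0, 0]
    - [0, 0, -0.8, 0, 0]
    - [0, 0, -0.8, -1, 0]
    - [0, 0, -0.8, -1, 0]
    - [0, 0, -0.8, -1, 0]
    - [0, 0, -0.4, -1, 0]
    - [0, 0, 0, -1, 0]
    - [0, 0, 0, -1, 0]
    - [0, 0, 0, -1, 0]
    - [0, 0, 0, -1, 0]
    - [0, 0, 0, -1, 0]

```text
clock: 4.7
position: [0.5706, -0.3578, 0.2354]
tool_rot: [3.141, 0.0, 1.175]
force: [-0.5, 0.3, -2.0]
grip_width: 0.0182
finger_force: 58.7
```

Emit:
jog_arm:
  motion:
    - [0, 0, 0, -1, 0]
    - [0, 0, 0, -1, 0]
    - [0, 0, 0, -1, 0]
    - [0, 0, 0, -1, 0]
    - [0, 0, 0, 0, 0]
    - [0, 0, 0, 0, 0]
    - [0, 0, 0, 0, 0]

```text
clock: 5.4
position: [0.5707, -0.3578, 0.2347]
tool_rot: [3.141, 0.0, 1.49]
force: [-0.6, 0.6, -2.5]
grip_width: 0.0186
finger_force: 58.7
```

Run:
```python
from h import *
f=grab('wrist');s=f['s'];print(s['position'],s['tool_rot'],np.round(s['qpos'],2),s['clock'],s['force'])
save(f,'pics/w2.png')
R_=R.from_euler('xyz',s['tool_rot']).as_matrix()
print(R_.T@(np.array([.569,.025,s['position'][2]])-s['position'])*1e3)
```

```text
[ 0.5706871  -0.35777224  0.23466069] [3.14147798e+00 2.41258477e-04 1.48974420e+00] [ 0.68  0.61 -0.33  1.44  0.21  1.12  0.23] 5.4 [-0.5884034   0.62863589 -2.51221485]
[ 3.81379021e+02 -3.26720997e+01 -9.57575562e-02]
```

View pics/w2.png

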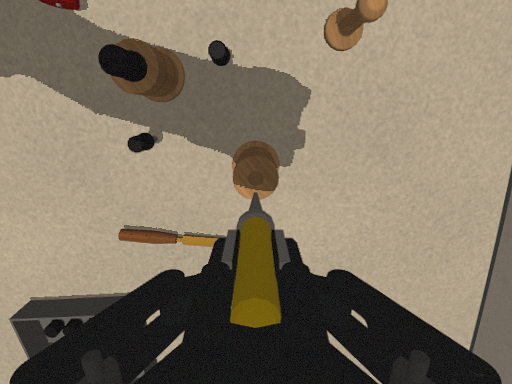

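The drift is held upright, with its tip at (256,193) over its stand. Travelling to the board hole.

Emit:
jog_arm:
  motion:
    - [0.6, -0.1, 0, 0, 0]
    - [1, -0.1, 0, 0, 0]
    - [1, -0.1, 0, 0, 0]
    - [1, -0.1, 0, 0, 0]
    - [1, -0.1, 0, 0, 0]
    - [1, -0.1, 0, 0, 0]
    - [1, -0.1, 0, 0, 0]
    - [1, -0.1, 0, 0, 0]
    - [1, -0.1, 0, 0, 0]
    - [1, -0.1, 0, 0, 0]
    - [1, -0.1, 0, 0, 0]
    - [1, 0, 0, 0, 0]

```text
clock: 6.65
position: [0.565, -0.007, 0.2346]
tool_rot: [3.141, 0.0, 1.491]
force: [0.5, -0.3, -3.2]
grip_width: 0.0186
finger_force: 58.8
```

Emit:
jog_arm:
  motion:
    - [0.3, 0, 0, 0, 0]
    - [0, 0, 0, 0, 0]
    - [0, 0, 0, 0, 0]
    - [0, 0, 0, 0, 0]

```text
clock: 7.05
position: [0.566, -0.0007, 0.2342]
tool_rot: [-3.141, 0.001, 1.49]
force: [-0.5, -0.9, -2.0]
grip_width: 0.0188
finger_force: 58.8
```

Run:
```python
from h import *
f=grab('wrist');s=f['s'];print(s['position'],s['tool_rot'],np.round(s['qpos'],2),s['clock'],s['force'])
cv2.imwrite('w3raw.png',f['pixels'][:,:,::-1])
print('hole expected',proj(f,[.569,.025,.0865]),'tip',proj(f,s['position']-[0,0,.0958]))
save(f,'pics/w3.png',crop=(160,70,360,220),scale=4)
```

```text
[ 0.56598344 -0.00068637  0.23424916] [-3.14146900e+00  5.54190665e-04  1.48981992e+00] [ 0.2   0.45 -0.42  1.74  0.21  1.   -0.38] 7.05 [-0.51422129 -0.90006247 -2.01876713]
hole expected [256.32839335 156.84385803] tip [255.52283696 193.63021646]
```

View pics/w3.png

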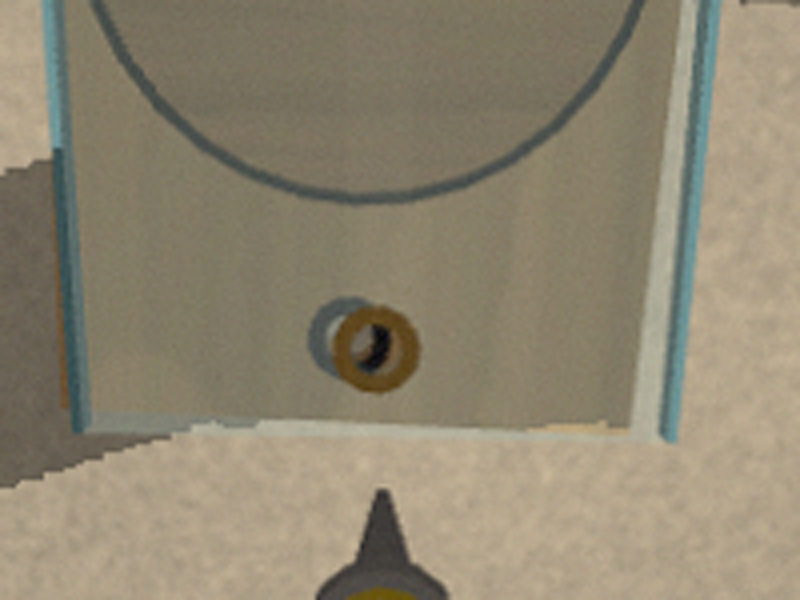

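The crop shows the brass board ring centred at about (254.2,157.2) in full-picture pixels. The bed's dark ring peeks out to its left, centred near (247,154.5), and the drift tip is at (255.5,192.5), 1 px from where it was predicted. The board has therefore swung about 8 mm towards +x. I'll fit both rings.

Run:
```python
from h import *
from scipy.optimize import least_squares
f=grab('wrist');s=f['s']
im=f['pixels'];h=cv2.cvtColor(im,cv2.COLOR_RGB2HSV)
win=np.zeros(im.shape[:2],bool);win[138:175,230:275]=1
br=((h[...,0]>8)&(h[...,0]<28)&(h[...,1]>130)&win)
ys,xs=np.nonzero(br);print('brass n',br.sum(),xs.min(),xs.max(),ys.min(),ys.max())
def circ(P,r):
    return least_squares(lambda c:np.hypot(P[:,0]-c[0],P[:,1]-c[1])-r,P.mean(0),loss='soft_l1',f_scale=.0005).x
c=max(cv2.findContours(br.astype(np.uint8),0,1)[0],key=cv2.contourArea)[:,0]
P=np.array([onz(f,u,v,.0865)[:2] for u,v in c]);B=circ(P,.0121);print('board hole',B)
# bed ring: dark grey, excluding dilated brass and interior
g=cv2.cvtColor(im,cv2.COLOR_RGB2GRAY).astype(int);med=np.median(g[145:170,270:290])
full=cv2.drawContours(np.zeros(g.shape,np.uint8),[cv2.convexHull(c)],-1,1,-1);full=cv2.dilate(full,np.ones((3,3)))>0
bd=(g<med-14)&win&~full;bd[:, 256:]=0
ys,xs=np.nonzero(bd);print('bed n',bd.sum(),xs.min(),xs.max(),ys.min(),ys.max(),med)
Q=np.array([onz(f,u,v,.070)[:2] for u,v in zip(xs,ys)])
# ring pixels lie between 7 and 12.5 mm: fit pixels' outermost
o=[(xs[ys==y].min(),y) for y in np.unique(ys)]
Q=np.array([onz(f,u,v,.070)[:2] for u,v in o]);C=circ(Q,.0122);print('bed hole',C)
pv=np.array([.587,.244]);
d=B-C;print('offset mm',d*1e3,np.linalg.norm(d)*1e3)
tip=onz(f,255.5,192.7,s['position'][2]-.0958);print('tip',tip,s['position'])
R_=R.from_euler('xyz',s['tool_rot']).as_matrix()
for w,n in((B,'B'),(C,'C'),((B+C)/2,'mid')): print(n,R_.T@np.r_[w-tip[:2],0]*1e3)
np.save('bc.npy',np.array([B,C]))
```

```text
brass n 218 244 264 147 167
board hole [0.56584387 0.02482444]
bed n 118 237 251 144 174 128.0
bed hole [0.55838353 0.02577873]
offset mm [ 7.46033713 -0.95429702] 7.521124443625163
tip [5.66030188e-01 3.90643138e-04 1.38453067e-01] [ 5.65977184e-01 -5.49190606e-04  2.34253067e-01]
B [ 2.43388127e+01 -2.16033413e+00 -1.00235643e-02]
C [ 2.46870792e+01 -9.67339095e+00 -9.21146462e-03]
mid [ 2.45129459e+01 -5.91686254e+00 -9.61751446e-03]
```

Emit:
jog_arm:
  motion:
    - [0.41, -0.09, 0, 0, 0]
    - [0.41, -0.09, 0, 0, 0]
    - [0, 0, 0.4, 0, 0]
    - [0, 0, 0.5, 0, 0]
    - [0, 0, 0.4, 0, 0]
    - [0, 0, 0.2, 0, 0]
    - [0, 0, 0, 0, 0]
    - [0, 0, 0, 0, 0]
    - [0, 0, 0, 0, 0]

```text
clock: 8.05
position: [0.5629, 0.0257, 0.1898]
tool_rot: [3.141, -0.0, 1.492]
force: [0.3, 0.4, -2.8]
grip_width: 0.0189
finger_force: 58.8
```

Run:
```python
from h import *
f=grab('wrist');s=f['s'];print(s['position'],s['tool_rot'],s['force'])
B,C=np.load('bc.npy')
t=s['position']-[0,0,.0958];print('tip',proj(f,t),'B',proj(f,np.r_[B,.0865]),'C',proj(f,np.r_[C,.07]))
save(f,'pics/w4.png',crop=(210,140,300,210),scale=8)
```

```text
[0.56289054 0.02573996 0.18981073] [ 3.14079707e+00 -1.84443005e-04  1.49163006e+00] [ 0.29841844  0.35590133 -2.78991359]
tip [255.42879763 193.70215799] B [258.49963608 191.97530599] C [251.04713133 186.79009806]
```

View pics/w4.png

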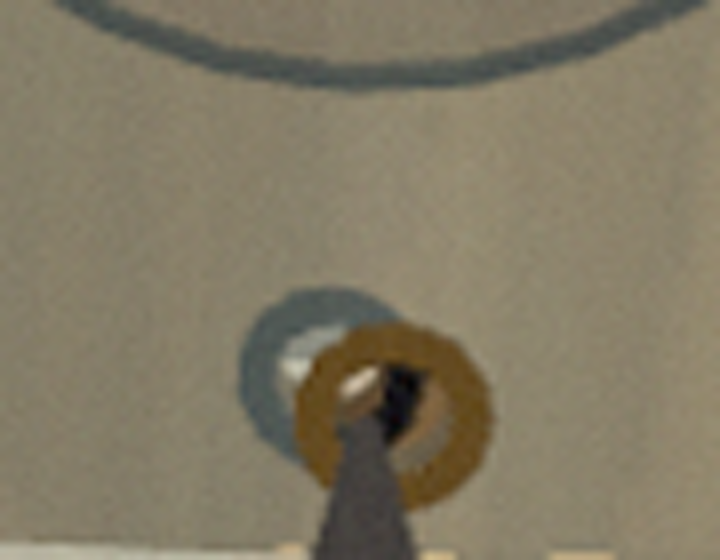

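The tip (255.3,192) stands inside the brass ring (259.5,192.0). The bed ring is at (251.5,187.4), so the offset is about 8 mm. The tip sits in the shared gap, so I nudge it 0.4 mm to +x and feel down.

Emit:
jog_arm:
  motion:
    - [-0.01, 0.015, 0.1, 0, 0]
    - [0, 0, 0.1, 0, 0]
    - [0, 0, 0.1, 0, 0]
    - [0, 0, 0.1, 0, 0]
    - [0, 0, 0.1, 0, 0]
    - [0, 0, 0, 0, 0]
    - [0, 0, 0, 0, 0]

```text
clock: 8.8
position: [0.563, 0.0254, 0.1742]
tool_rot: [-3.141, -0.0, 1.492]
force: [0.3, -0.1, -2.6]
grip_width: 0.0189
finger_force: 58.8
```

Emit:
jog_arm:
  motion:
    - [0, 0, 0.08, 0, 0]
    - [0, 0, 0.08, 0, 0]
    - [0, 0, 0.08, 0, 0]
    - [0, 0, 0.08, 0, 0]
    - [0, 0, 0, 0, 0]

```text
clock: 9.3
position: [0.5628, 0.0253, 0.1643]
tool_rot: [-3.141, 0.0, 1.492]
force: [-0.6, 0.1, -3.3]
grip_width: 0.0187
finger_force: 58.8
```

Emit:
jog_arm:
  motion:
    - [0, 0, 0.08, 0, 0]
    - [0, 0, 0.08, 0, 0]
    - [0, 0, 0, 0, 0]

```text
clock: 9.6
position: [0.563, 0.0254, 0.1596]
tool_rot: [-3.141, -0.0, 1.492]
force: [0.5, 0.3, -3.3]
grip_width: 0.0183
finger_force: 58.8
```

Emit:
jog_arm:
  motion:
    - [0, -0.007, 0.08, 0, 0]
    - [0, -0.007, 0.08, 0, 0]
    - [0, -0.007, 0.08, 0, 0]
    - [0, 0, 0, 0, 0]

```text
clock: 10.0
position: [0.5628, 0.0254, 0.1528]
tool_rot: [3.141, -0.0, 1.492]
force: [3.2, -1.1, -0.9]
grip_width: 0.0184
finger_force: 59.0
```

Emit:
jog_arm:
  motion:
    - [0, -0.007, 0.08, 0, 0]
    - [0, -0.007, 0.08, 0, 0]
    - [0, -0.007, 0.08, 0, 0]
    - [0, 0, 0, 0, 0]

```text
clock: 10.4
position: [0.5622, 0.0254, 0.1457]
tool_rot: [3.141, -0.0, 1.492]
force: [2.8, -1.0, 1.2]
grip_width: 0.0187
finger_force: 59.2
```

Emit:
jog_arm:
  motion:
    - [0, -0.007, 0.08, 0, 0]
    - [0, -0.007, 0.08, 0, 0]
    - [0, -0.007, 0.08, 0, 0]
    - [0, 0, 0, 0, 0]

```text
clock: 10.8
position: [0.5615, 0.0254, 0.1384]
tool_rot: [3.141, -0.0, 1.492]
force: [4.2, -1.7, 0.5]
grip_width: 0.0184
finger_force: 59.2
```

Emit:
jog_arm:
  motion:
    - [0, -0.007, 0.08, 0, 0]
    - [0, -0.007, 0.08, 0, 0]
    - [0, 0, 0, 0, 0]

```text
clock: 11.1
position: [0.5611, 0.0255, 0.1336]
tool_rot: [3.141, -0.0, 1.492]
force: [5.1, -1.9, 2.3]
grip_width: 0.0184
finger_force: 59.3
```

Emit:
jog_arm:
  motion:
    - [-0.004, -0.007, 0.08, 0, 0]
    - [-0.004, -0.007, 0.08, 0, 0]
    - [-0.004, -0.007, 0.08, 0, 0]
    - [0, 0, 0, 0, 0]

```text
clock: 11.5
position: [0.5605, 0.0253, 0.1264]
tool_rot: [3.141, -0.0, 1.492]
force: [4.2, -1.6, 2.0]
grip_width: 0.0188
finger_force: 59.3
```

Emit:
jog_arm:
  motion:
    - [0, -0.007, 0.08, 0, 0]
    - [0, -0.007, 0.08, 0, 0]
    - [0, 0, 0, 0, 0]

```text
clock: 11.8
position: [0.5601, 0.0253, 0.1216]
tool_rot: [3.141, -0.0, 1.492]
force: [5.3, -0.6, 1.4]
grip_width: 0.0187
finger_force: 59.2
```

Emit:
jog_arm:
  motion:
    - [0, -0.008, 0.07, 0, 0]
    - [0, -0.008, 0.07, 0, 0]
    - [0, 0, 0, 0, 0]

```text
clock: 12.1
position: [0.5596, 0.0254, 0.1174]
tool_rot: [3.141, -0.0, 1.492]
force: [4.8, -0.9, 1.1]
grip_width: 0.0185
finger_force: 59.3
```

Emit:
jog_arm:
  motion:
    - [0, -0.008, 0.07, 0, 0]
    - [0, -0.008, 0.04, 0, 0]
    - [0, 0, 0, 0, 0]

```text
clock: 12.4
position: [0.5593, 0.0254, 0.1142]
tool_rot: [3.14, -0.0, 1.492]
force: [5.7, -0.7, 3.7]
grip_width: 0.0183
finger_force: 59.4
```

Emit:
jog_arm:
  motion:
    - [0, -0.005, 0.04, 0, 0]
    - [0, -0.005, 0.04, 0, 0]
    - [0, 0, 0, 0, 0]

```text
clock: 12.7
position: [0.5591, 0.0254, 0.1119]
tool_rot: [3.14, -0.0, 1.492]
force: [4.1, -1.0, 4.4]
grip_width: 0.0188
finger_force: 59.5
```

Emit:
jog_arm:
  motion:
    - [0, 0, 0.03, 0, 0]
    - [0, 0, 0, 0, 0]

```text
clock: 12.9
position: [0.5591, 0.0255, 0.111]
tool_rot: [3.14, -0.0, 1.492]
force: [4.7, -2.3, 4.5]
grip_width: 0.0186
finger_force: 59.9
```

Emit:
jog_arm:
  motion:
    - [-0.005, -0.003, 0.02, 0, 0]
    - [0, 0, 0, 0, 0]

```text
clock: 13.1
position: [0.559, 0.0254, 0.1105]
tool_rot: [3.14, -0.001, 1.492]
force: [5.4, -0.3, 5.4]
grip_width: 0.0183
finger_force: 59.9
```

Emit:
jog_arm:
  motion:
    - [0, 0, 0.02, 0, 0]
    - [0, 0, 0, 0, 0]

```text
clock: 13.3
position: [0.5591, 0.0254, 0.1102]
tool_rot: [3.14, -0.0, 1.492]
force: [4.3, -0.8, 10.4]
grip_width: 0.0185
finger_force: 60.2
```

Run:
```python
from h import *
f=grab('wrist');s=f['s'];print(s['position'],s['tool_rot'],s['force'])
B,C=np.load('bc.npy')
save(f,'pics/w5.png',crop=(205,130,305,205),scale=8)
```

```text
[0.55908827 0.02544763 0.11017432] [ 3.13977007e+00 -4.58867589e-04  1.49173143e+00] [ 4.28673348 -0.79827938 10.42001805]
```

View pics/w5.png

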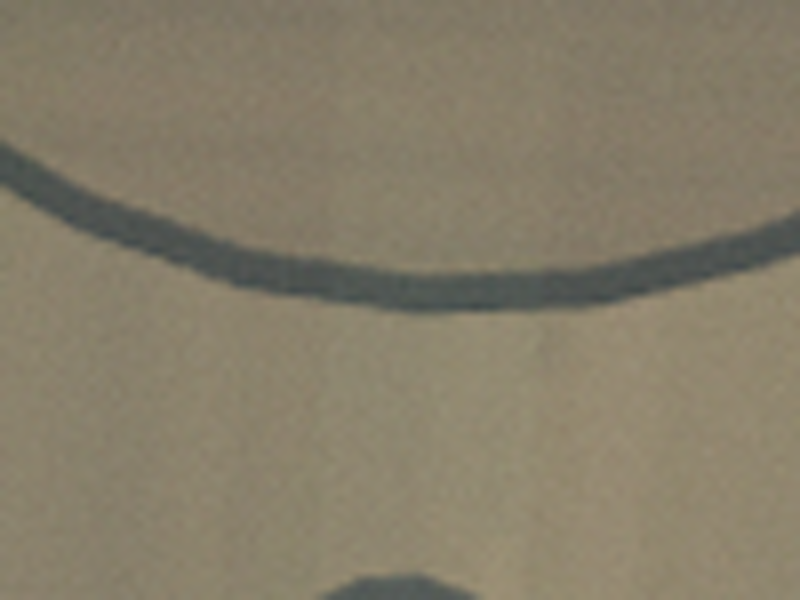

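The crop only shows the collar's rim at the bottom (400,585). The force step from 5 to 10 N at TCP z 0.1102 (predicted seat 0.1105) says the collar is down. One small confirming press comes before drawing it out.

Emit:
jog_arm:
  motion:
    - [0, 0, 0.02, 0, 0]
    - [0, 0, 0, 0, 0]

```text
clock: 13.55
position: [0.5592, 0.0254, 0.1101]
tool_rot: [3.139, -0.0, 1.492]
force: [0.8, -0.7, 21.0]
grip_width: 0.0189
finger_force: 61.3
```

Seated: 21 N with no further travel. Drawing it straight up.

Emit:
jog_arm:
  motion:
    - [0, 0, -0.06, 0, 0]
    - [0, 0, -0.1, 0, 0]
    - [0, 0, -0.2, 0, 0]
    - [0, 0, -0.2, 0, 0]
    - [0, 0, -0.3, 0, 0]
    - [0, 0, -0.5, 0, 0]
    - [0, 0, -0.6, 0, 0]
    - [0, 0, -0.6, 0, 0]
    - [0, 0, -0.6, 0, 0]
    - [0, 0, -0.6, 0, 0]
    - [0, 0, -0.4, 0, 0]
    - [0, 0, 0, 0, 0]

```text
clock: 14.75
position: [0.5584, 0.0253, 0.2346]
tool_rot: [3.141, -0.0, 1.492]
force: [0.3, 0.3, -2.4]
grip_width: 0.0187
finger_force: 59.8
```

Run:
```python
from h import *
f=grab('wrist');s=f['s'];print(s['position'],s['tool_rot'],s['force'],s['clock'])
save(f,'pics/w6.png',crop=(200,130,320,220),scale=6)
R_=R.from_euler('xyz',s['tool_rot']).as_matrix()
print(R_.T@np.r_[np.array([.5704,-.358])-s['position'][:2],0]*1e3)
print('tip',proj(f,s['position']-[0,0,.0958]),'hole',proj(f,[.5592,.0254,.0865]))
```

```text
[0.55839706 0.02531663 0.23458515] [ 3.14063247e+00 -1.18309594e-04  1.49169499e+00] [ 0.29314379  0.31788136 -2.44572346] 14.75
[-3.81169587e+02  4.22546767e+01 -4.52360434e-03]
tip [255.41216572 193.69583181] hole [256.01926018 179.28538262]
```

View pics/w6.png

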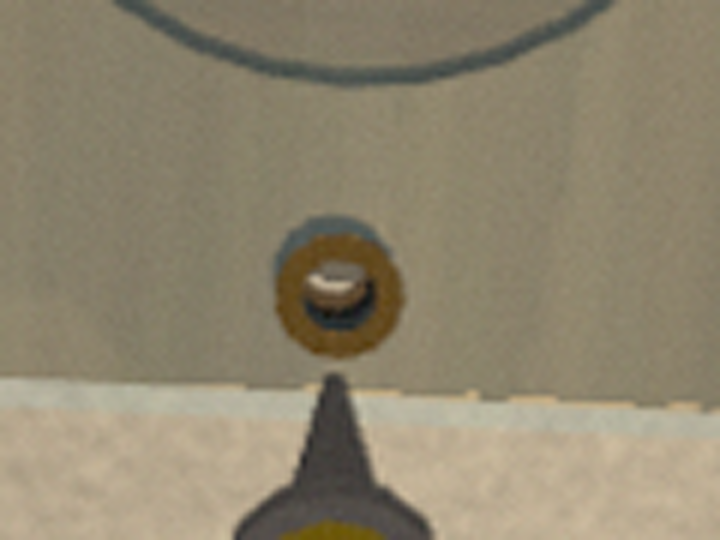

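The holes now line up: brass ring centre (256.7,179.5), bed ring (255.7,175.7), with the rest being depth parallax, so they agree within about 1 mm. Carrying the drift back to its stand.

Emit:
jog_arm:
  motion:
    - [-0.7, 0.11, 0, 0, 0]
    - [-1, 0.11, 0, 0, 0]
    - [-1, 0.11, 0, 0, 0]
    - [-1, 0.11, 0, 0, 0]
    - [-1, 0.11, 0, 0, 0]
    - [-1, 0.11, 0, 0, 0]
    - [-1, 0.11, 0, 0, 0]
    - [-1, 0.11, 0, 0, 0]
    - [-1, 0.11, 0, 0, 0]
    - [-1, 0.11, 0, 0, 0]
    - [-1, 0.11, 0, 0, 0]
    - [-1, 0.11, 0, 0, 0]

```text
clock: 16.0
position: [0.5694, -0.3287, 0.2321]
tool_rot: [-3.139, -0.001, 1.492]
force: [1.0, 0.5, -3.2]
grip_width: 0.0187
finger_force: 59.7
```

Emit:
jog_arm:
  motion:
    - [-0.7, 0.09, 0, 0, 0]
    - [-0.3, 0, 0, 0, 0]
    - [0, 0, 0, 0, 0]
    - [0, 0, 0, 0, 0]
    - [0, 0, 0, 0, 0]

```text
clock: 16.5
position: [0.5707, -0.3564, 0.2336]
tool_rot: [-3.141, -0.001, 1.493]
force: [0.3, 0.8, -2.1]
grip_width: 0.0192
finger_force: 59.7
```

Run:
```python
from h import *
s=bot.observe();R_=R.from_euler('xyz',s['tool_rot']).as_matrix()
print(s['position'],s['clock'],R_.T@np.r_[np.array([.5706,-.358])-s['position'][:2],0]*1e3)
```

```text
[ 0.57067798 -0.35639721  0.23358679] 16.5 [-1.60402074e+00  4.61815112e-02 -1.04943509e-03]
```

Emit:
jog_arm:
  motion:
    - [-0.05, 0, 0.3, 0, 0]
    - [0, 0, 0.6, 0, 0]
    - [0, 0, 0.5, 0, 0]
    - [0, 0, 0.3, 0, 0]
    - [0, 0, 0.3, 0, 0]
    - [0, 0, 0, 0, 0]

```text
clock: 17.1
position: [0.5699, -0.3591, 0.1725]
tool_rot: [-3.14, -0.001, 1.492]
force: [-0.7, 0.1, -3.1]
grip_width: 0.0185
finger_force: 59.7
```

Emit:
jog_arm:
  motion:
    - [0, 0, 0.4, 0, 0]
    - [0, 0, 0.4, 0, 0]
    - [0, 0, 0.4, 0, 0]
    - [0, 0, 0.4, 0, 0]
    - [0, 0, 0.3, 0, 0]
    - [0, 0, 0.1, 0, 0]
    - [0, 0, 0, 0, 0]
    - [0, 0, 0, 0, 0]

```text
clock: 17.9
position: [0.5705, -0.3595, 0.1141]
tool_rot: [3.141, 0.0, 1.492]
force: [-0.5, -1.0, -3.2]
grip_width: 0.0187
finger_force: 59.7
```

Emit:
jog_arm:
  motion:
    - [0.04, 0, 0.08, 0, 0]
    - [0, 0, 0.08, 0, 0]
    - [0, 0, 0.06, 0, 0]
    - [0, 0, 0.03, 0, 0]
    - [0, 0, 0, 0, 0]

```text
clock: 18.4
position: [0.5703, -0.3582, 0.106]
tool_rot: [-3.141, -0.0, 1.492]
force: [-0.4, -0.1, -1.7]
grip_width: 0.0187
finger_force: 59.7
```

Emit:
jog_arm:
  motion:
    - [0, 0, 0.02, 0, 0]
    - [0, 0, 0, 0, 0.5]
    - [0, 0, 0, 0, 1]
    - [0, 0, 0, 0, 1]
    - [0, 0, 0, 0, 1]
    - [0, 0, 0, 0, 1]
    - [0, 0, 0, 0, 1]

```text
clock: 19.1
position: [0.5703, -0.3582, 0.1056]
tool_rot: [-3.142, -0.0, 1.492]
force: [0.1, -0.6, -0.3]
grip_width: 0.0856
finger_force: 0.0
```

Emit:
jog_arm:
  motion:
    - [0, 0, -0.5, 0, 1]
    - [0, 0, -0.9, 0, 1]
    - [0, 0, -0.9, 0, 1]
    - [0, 0, -0.9, 0, 1]
    - [0, 0, -0.9, 0, 1]
    - [0.5, -0.7, 0, 0, 0.6]
    - [0.9, -0.9, 0, 0, 0.6]
    - [0.9, -0.9, 0, 0, 0.6]
    - [0.9, -0.9, 0, 0, 0.6]
    - [0.8, -0.78, 0, 0, 0.6]
    - [0, 0, 0, 0, 0.6]
    - [0, 0, 0, 0, 0.6]

```text
clock: 20.3
position: [0.4551, -0.2288, 0.23]
tool_rot: [3.14, 0.001, 1.492]
force: [-0.2, -0.1, -0.7]
grip_width: 0.0514
finger_force: 0.0
```

Run:
```python
from h import *
f=grab('wrist');s=f['s'];print(s['position'],s['tool_rot'],s['force'],s['clock'],s['grip_width'])
save(f,'pics/w7.png')
p=proj(f,[.455,-.227,.125]);print('exp',p)
h=cv2.cvtColor(f['pixels'],cv2.COLOR_RGB2HSV)
y=(h[...,0]>17)&(h[...,0]<33)&(h[...,1]>130)&(h[...,2]>60)
m=(h[...,2]<50).astype(np.uint8)
n,l,st,c=cv2.connectedComponentsWithStats(m)
for i in range(1,n):
    if 100<st[i,4]<20000: print(st[i],c[i],np.round(onz(f,*c[i],.125),4))
u=l[int(p[1]),int(p[0])];print('label',u)
b=(l==u)&(u>0);cnt=max(cv2.findContours(b.astype(np.uint8),0,1)[0],key=cv2.contourArea)
# side of knob + top: keep top-face circle
print(cv2.boundingRect(cnt),cv2.minEnclosingCircle(cnt))
a=grab('top');h=cv2.cvtColor(a['pixels'],cv2.COLOR_RGB2HSV)
y=(h[...,0]>17)&(h[...,0]<33)&(h[...,1]>130)&(h[...,2]>60)
n,l,st,c=cv2.connectedComponentsWithStats(y.astype(np.uint8))
print([(st[i],c[i]) for i in range(1,n) if st[i,4]>60])
```

```text
[ 0.45511052 -0.22876893  0.22995155] [3.13996983e+00 1.09500726e-03 1.49224765e+00] [-0.22465539 -0.13221818 -0.6537433 ] 20.3 0.0513951062275004
exp [255.07019643 188.96940538]
[  67   40   75   26 1278] [103.4029734   52.18075117] [ 0.3352 -0.0947  0.125 ]
[313 149  22  20 322] [323.31677019 158.43167702] [ 0.5219 -0.2018  0.125 ]
[242 167  26  35 753] [254.60292165 184.07569721] [ 0.4549 -0.222   0.125 ]
[236 220  15  24 289] [243.07266436 231.43598616] [ 0.4391 -0.2718  0.125 ]
label 3
(242, 167, 26, 35) ((255.0, 184.0), 17.46434783935547)
[(array([358, 176,  17,  10, 105], dtype=int32), array([366.48571429, 180.91428571]))]
```

View pics/w7.png

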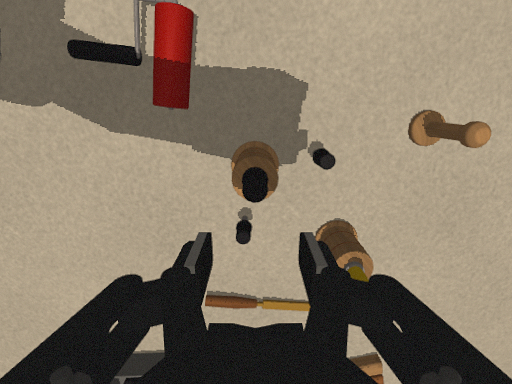

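The big knob's top face is centred at (255,189.5), almost exactly under the TCP. The small bolts at (323,158) and (243,231) stay clear of the fingers, and the drift is back in its stand at (350,260). Grasping the bolt.

Emit:
jog_arm:
  motion:
    - [0.04, 0, 0.5, 0, 0.6]
    - [0, 0, 0.9, 0, 0.6]
    - [0, 0, 0.9, 0, 0.6]
    - [0, 0, 0.9, 0, 0.6]
    - [0, 0, 0.8, 0, 0.6]
    - [0, 0, 0.5, 0, 0.6]
    - [0, 0, 0.17, 0, 0.6]
    - [0, 0, 0, 0, 0.6]
    - [0, 0, 0, 0, 0.6]

```text
clock: 21.3
position: [0.4554, -0.2278, 0.0891]
tool_rot: [3.141, 0.0, 1.492]
force: [-0.1, 0.1, 0.1]
grip_width: 0.0513
finger_force: 0.0
```

Emit:
jog_arm:
  motion:
    - [0, 0, 0, 0, 0]
    - [0, 0, 0, 0, 0]
    - [0, 0, 0, 0, 0]
    - [0, 0, 0, 0, 0]
    - [0, 0, 0, 0, 0]
    - [0, 0, 0, 0, 0]
  newtons: 50

```text
clock: 21.9
position: [0.4553, -0.2278, 0.0893]
tool_rot: [3.14, 0.001, 1.492]
force: [-1.2, 0.4, 7.6]
grip_width: 0.0249
finger_force: 48.6
```

Emit:
jog_arm:
  motion:
    - [0, 0, -0.3, 0, 0]
    - [0, 0, -0.6, 0, 0]
    - [0, 0, -0.8, 0, 0]
    - [0, 0, -0.8, 0, 0]
    - [0, 0, -0.6, 0, 0]
    - [0.5, 0.15, 0, 0, 0]
    - [0.9, 0.3, 0, 0, 0]
    - [0.9, 0.3, 0, 0, 0]
    - [0.9, 0.3, 0, 0, 0]
    - [0.9, 0.3, 0, 0, 0]
    - [0.9, 0.3, 0, 0, 0]
    - [0.9, 0.3, 0, 0, 0]

```text
clock: 23.1
position: [0.5275, -0.0546, 0.1823]
tool_rot: [3.141, 0.0, 1.492]
force: [-0.4, -0.4, -1.9]
grip_width: 0.025
finger_force: 49.1
```

Emit:
jog_arm:
  motion:
    - [0.9, 0.3, 0, 0, 0]
    - [0.9, 0.2, 0, 0, 0]
    - [0.5, 0.15, 0, 0, 0]
    - [0, 0, 0, 0, 0]
    - [0, 0, 0, 0, 0]
    - [0, 0, 0, 0, 0]
    - [0, 0, 0, 0, 0]

```text
clock: 23.8
position: [0.5519, 0.0105, 0.1816]
tool_rot: [-3.142, 0.0, 1.49]
force: [-0.1, 0.0, -1.0]
grip_width: 0.025
finger_force: 49.1
```

Run:
```python
from h import *
f=grab('wrist');s=f['s'];print(s['position'],s['tool_rot'],s['force'],s['clock'],s['grip_width'])
save(f,'pics/w8.png',crop=(190,110,320,208),scale=6)
R_=R.from_euler('xyz',s['tool_rot']).as_matrix()
print(R_.T@np.r_[np.array([.559,.0254])-s['position'][:2],0]*1e3)
print('tip',proj(f,s['position']-[0,0,.0523]),'hole',proj(f,[.5592,.0254,.0865]),'bed',proj(f,[.5588,.0254,.07]))
```

```text
[0.55188924 0.0104813  0.18158751] [-3.14151607e+00  3.67202090e-04  1.49035867e+00] [-0.06598814  0.03637145 -0.96209042] 23.8 0.024989039635913944
[ 1.54418142e+01  5.88903324e+00 -6.12126034e-03]
tip [255.5898906  210.71210857] hole [262.08889109 178.08456695] bed [261.26863965 173.85818741]
```

View pics/w8.png

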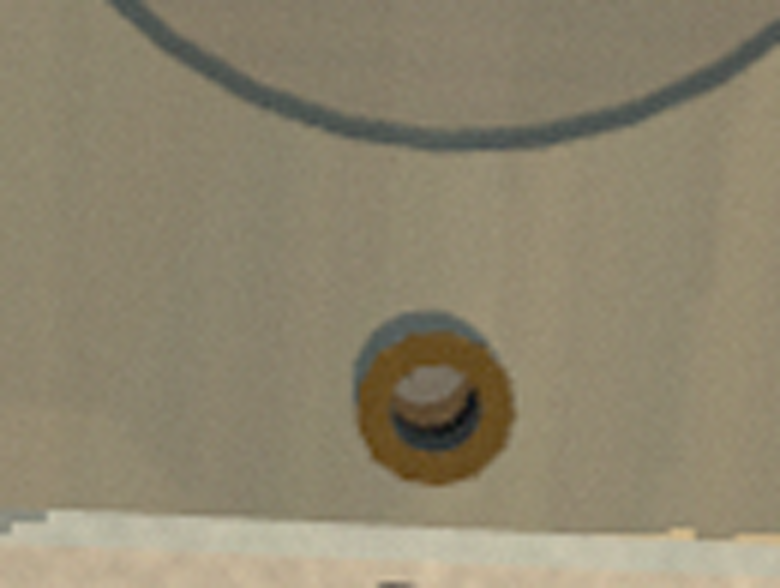

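The brass ring is at (262.7,178.0) and the bed ring at (261.2,173.8), both within 0.6 px of prediction. The bolt tip shows at (256,207). I shift over the hole and lower the bolt gently.

Emit:
jog_arm:
  motion:
    - [0.3, 0.1, 0, 0, 0]
    - [0.215, 0.095, 0, 0, 0]
    - [0, 0, 0.4, 0, 0]
    - [0, 0, 0.4, 0, 0]
    - [0, 0, 0.3, 0, 0]
    - [0, 0, 0.1, 0, 0]
    - [0, 0, 0, 0, 0]
    - [0, 0, 0, 0, 0]
    - [0, 0, 0, 0, 0]

```text
clock: 24.75
position: [0.5594, 0.0265, 0.1459]
tool_rot: [3.141, -0.0, 1.492]
force: [0.1, 0.4, -0.7]
grip_width: 0.0245
finger_force: 49.1
```

Emit:
jog_arm:
  motion:
    - [-0.037, -0.012, 0, 0, 0]
    - [0, 0, 0, 0, 0]
    - [0, 0, 0.08, 0, 0]
    - [0, 0, 0.08, 0, 0]
    - [0, 0, 0.08, 0, 0]
    - [0, 0, 0, 0, 0]

```text
clock: 25.35
position: [0.5585, 0.0255, 0.1379]
tool_rot: [-3.141, 0.0, 1.492]
force: [-0.2, -0.7, -0.9]
grip_width: 0.0247
finger_force: 49.1
```

Emit:
jog_arm:
  motion:
    - [0, 0.01, 0.06, 0, 0]
    - [0, 0, 0.06, 0, 0]
    - [0, 0, 0.06, 0, 0]
    - [0, 0, 0, 0, 0]

```text
clock: 25.75
position: [0.5589, 0.0255, 0.1327]
tool_rot: [-3.141, -0.0, 1.492]
force: [0.9, 0.8, -1.0]
grip_width: 0.0247
finger_force: 49.1
```

Emit:
jog_arm:
  motion:
    - [0, 0, 0.06, 0, 0]
    - [0, 0, 0.06, 0, 0]
    - [0, 0, 0.06, 0, 0]
    - [0, 0, 0, 0, 0]

```text
clock: 26.15
position: [0.5589, 0.0255, 0.1273]
tool_rot: [-3.141, -0.0, 1.492]
force: [0.2, 0.6, -2.1]
grip_width: 0.0246
finger_force: 49.1
```

Emit:
jog_arm:
  motion:
    - [0, 0, 0.06, 0, 0]
    - [0, 0, 0.06, 0, 0]
    - [0, 0, 0.06, 0, 0]
    - [0, 0, 0.06, 0, 0]
    - [0, 0, 0, 0, 0]

```text
clock: 26.65
position: [0.5589, 0.0255, 0.12]
tool_rot: [-3.141, -0.0, 1.492]
force: [1.1, 0.8, -1.5]
grip_width: 0.0244
finger_force: 49.1
```

Emit:
jog_arm:
  motion:
    - [0, 0, 0.06, 0, 0]
    - [0, 0, 0.06, 0, 0]
    - [0, 0, 0.06, 0, 0]
    - [0, 0, 0, 0, 0]

```text
clock: 27.05
position: [0.559, 0.0255, 0.1147]
tool_rot: [-3.141, -0.0, 1.492]
force: [0.9, 1.3, -1.2]
grip_width: 0.0242
finger_force: 49.1
```

In the bed hole with no contact force. Going on to the seat.

Emit:
jog_arm:
  motion:
    - [0, 0, 0.1, 0, 0]
    - [0, 0, 0.1, 0, 0]
    - [0, 0, 0.1, 0, 0]
    - [0, 0, 0.1, 0, 0]
    - [0, 0, 0.1, 0, 0]
    - [0, 0, 0.06, 0, 0]
    - [0, 0, 0, 0, 0]
    - [0, 0, 0, 0, 0]

```text
clock: 27.85
position: [0.5589, 0.0255, 0.098]
tool_rot: [-3.141, -0.0, 1.492]
force: [0.9, 2.8, -1.8]
grip_width: 0.0247
finger_force: 49.1
```

Emit:
jog_arm:
  motion:
    - [0, 0, 0.04, 0, 0]
    - [0, 0, 0.04, 0, 0]
    - [0, 0, 0, 0, 0]

```text
clock: 28.15
position: [0.559, 0.0255, 0.0956]
tool_rot: [3.142, -0.0, 1.492]
force: [0.8, 2.8, -2.0]
grip_width: 0.0248
finger_force: 49.3
```

Emit:
jog_arm:
  motion:
    - [0.01, 0, 0.03, 0, 0]
    - [0, 0, 0.02, 0, 0]
    - [0, 0, 0, 0, 0]

```text
clock: 28.45
position: [0.5589, 0.0256, 0.0941]
tool_rot: [-3.141, 0.0, 1.492]
force: [-0.5, 1.7, -2.3]
grip_width: 0.0248
finger_force: 49.3
```

Emit:
jog_arm:
  motion:
    - [0.01, 0, 0.015, 0, 0]
    - [0, 0, 0, 0, 0]

```text
clock: 28.65
position: [0.559, 0.0258, 0.0939]
tool_rot: [-3.142, 0.0, 1.492]
force: [-1.1, 0.4, 4.7]
grip_width: 0.0248
finger_force: 49.7
```

Emit:
jog_arm:
  motion:
    - [0, 0, 0.015, 0, 0]
    - [0, 0, 0, 0, 0]

```text
clock: 28.85
position: [0.559, 0.0257, 0.0938]
tool_rot: [3.141, 0.001, 1.491]
force: [-4.0, -1.1, 12.0]
grip_width: 0.0248
finger_force: 50.7
```

Seated at 0.0938, exactly as predicted. I ease off, release and retreat.

Emit:
jog_arm:
  motion:
    - [0, 0, -0.015, 0, 0]
    - [0, 0, 0, 0, 0.3]
    - [0, 0, 0, 0, 0.6]
    - [0, 0, 0, 0, 0.6]
    - [0, 0, 0, 0, 0.6]
    - [0, 0, -0.4, 0, 0.6]
    - [0, 0, -0.9, 0, 0.6]
    - [0, 0, -0.9, 0, 0.6]
    - [0, 0, -0.9, 0, 0.6]
    - [0, 0, -0.9, 0, 0.6]
    - [0, 0, 0, 0, 0.6]
    - [0, 0, 0, 0, 0.6]

```text
clock: 30.05
position: [0.5592, 0.026, 0.2147]
tool_rot: [3.14, -0.0, 1.492]
force: [-0.0, -0.4, -1.3]
grip_width: 0.0511
finger_force: 0.0
```

Run:
```python
from h import *
f=grab('wrist');s=f['s'];print(s['position'],s['force'],s['clock'])
a=grab('scene')
w=cv2.resize(f['pixels'][120:240,180:340],(400,300),interpolation=3);c=cv2.resize(a['pixels'][125:245,130:290+0],(400,300),interpolation=3);d=cv2.resize(a['pixels'][140:260,270:430],(400,300),interpolation=3)
o=np.hstack([d,c]);o=np.vstack([o,np.hstack([w,w*0])])
cv2.imwrite('pics/fin.png',cv2.convertScaleAbs(o[:,:,::-1],alpha=1.6))
```

```text
[0.55917171 0.02598917 0.21467504] [-0.01598627 -0.41811769 -1.30670498] 30.05
```

View pics/fin.png

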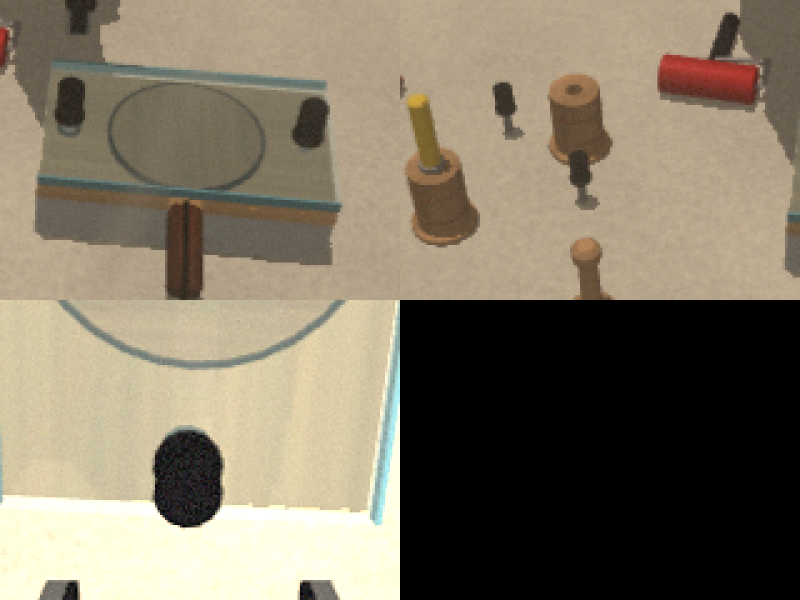

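The final picture shows the bolt upright, with its flange on the board (top left (70,105)). The drift is upright in its stand (top right (425,140)), the bolt's stand is empty, the roller and peg are in place and the gripper is clear. Handing in.

```bash
python3 -c "
from workcell import bot
print(bot.job_done())"
```

```text
the job is handed in; nothing more can be done
None
```

The job was handed in at about 30 s: the drift levered the holes into line and is back in its own stand, and the bolt is seated through both holes with its flange on the board; no verdict was returned.

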